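Set the burr gap of a laboratory sample mill

ROBOT

A 6-joint arm with a two-finger parallel gripper is mounted at the origin on the work surface. World frame = base frame: x ahead of the robot, y to its left, z up, the work surface at z = 0. Lengths are in mm, angles in rad, forces in N, time in s.
With the tool pointing down it reaches from about 350 to 775 mm from the base axis. Payload 7.3 kg.
Tool frame: the origin (TCP) lies midway between the tips of the shut fingers; the grasp point (between the pads) lies 19 mm behind it; x points along the fingers, y is the direction in which the jaws open and shut, and the axes are right-handed (so a half turn about x gives the same grasp; the last joint's range is limited). The gripper opens to 92 mm and grips with 3 to 60 N. Pads are 19 mm wide; open, the fingers measure 130 mm over their backs; the gripper's body (75 mm by 190 mm) begins 47 mm behind the grasp point.
Start: joints at [-1.472, 0.342, 1.524, -0, 1.275, -0.146], TCP at [127.262, -509.362, 226.741] pointing down, gripper open.
Joint ranges: [-2.53, 2.53], [-0.77, 2.02], [0.04, 2.7], [-1, 4.14], [0.28, 2.66], [-3.11, 3.11]. Speed limits (rad/s): [2.57, 2.57, 3.14, 3.14, 3.14, 3.14].

INTERFACE

Orientations are given as [roll, pitch, yaw] about the fixed x, y, z axes, in that order (R = Rz(yaw) Ry(pitch) Rx(roll)).
In Python, from plant import get_obs, capture, close_job gives the robot as it stands. The module is installed in compiled form; this text tells all that it offers.
- The arm moves only by the tool send_rows, never from a script. Its argument "moves" is a list of rows, each a list of 4 numbers: the shift along the tool's x, y, z in mm, then the turn about the tool's x in degrees. In form: [[tx, ty, tz, yaw], ...]. A call has 1 to 8 rows; each row shifts and turns the commanded pose from where the row before left it, along the tool's axes as they then stand; what a row does not reach is not made up. A row lasts 1/8 s, in which the tool goes at most 62.5 mm and 10.7 degrees, less where a joint would pass 70% of its speed; a pose out of reach is approached as far as the arm can. A call with a gripper value outside its range is refused whole. "hand" is the opening, from 0 (shut) to 1 (fully open), set as the call begins (left out, the last holds). The fingers move at their own pace and stop on an object; the grip force is fixed at half the most. Time passes only in rows, so rows that do not move let the fingers close. It gives the time, the measured TCP pose, the force and the opening at its end, in the units of the state.
- get_obs(): the state, without advancing time (a new reading comes with each control period).
- capture(name): name is "scene" or "top" or "wrist"; returns a dict with "image" (400x640x3 uint8, red, green, blue), "K" (3x3 intrinsics, pixels), "position" and "attitude" of the camera in the world; the wrist camera has in their place "mount" (4x4, takes a point from camera to tool coordinates, whose origin is the TCP and whose axes are the tool frame's). Camera axes: x right, y down, z forward; pixel columns grow to the right and rows downward; lengths in mm; the calibration is good to about 2 mm. The wrist camera is an equidistant fisheye: a pixel r from the principal point sees the ray r / f radians off the axis. A picture is of the moment at which its call begins: read the wrist's pose just before it. There is no depth.
- close_job(): hands the job in, once; it reports no verdict.
The state is a dict: "time": time; "joint_positions": joint angles; "dq": joint speeds; "tau": joint torques, N m; "tool_pos": TCP position; "tcp_rot": TCP orientation; "contact_force": force on the tool from outside, world axes, zero at the start; "moment": the same for the moment, N m; "grip_width": finger opening in mm.
Only numpy, scipy, OpenCV 4.12 (cv2) and the standard library are available. Lean on these libraries where they do the work, as an engineer would, in place of code of your own. Each camera call takes 0.05 s, during which the arm holds its last target. There are 200 camera calls.

TASK

Zero the sample mill and set its grind: turn the black adjusting ring on top of the mill clockwise (seen from above) until you feel the burrs just touch, without forcing them hard together, then back it off five clicks anticlockwise and let go. Leave the glassware, bottle and tube rack around the mill where they are.

Things in the scene. Friction and masses are not known exactly. Their poses are not given: they have to be found in the camera images.
- mill: bench sample mill, fixed: black base 170 x 130 x 18 mm, white body 100 mm in diameter, above it a four-post cage with two steel burrs, adjusting ring on top. Origin at the centre of the base's underside, z up; the ring turns about the vertical through it. A blue pawl housing (22 x 22 mm, 61 mm along the mill's +x, top 153 mm above the bench) is the highest part outside the ring
- ring_top (a point): centre of the adjusting ring's top face, on its axis, 187 mm above the bench; x points to the red mark. The black knurled grip is a cylinder 56 mm in diameter, 34 mm high (153 to 187 mm above the bench), free all round, to be taken from above at any angle; under it is a grey clicker skirt 78 mm in diameter (top at 154 mm)
- ring (a joint): ring angle, rad: 0 at the start, negative clockwise from above (closes the burrs). One click is 0.262 rad (24 a turn); notches at all multiples of it; left alone the ring settles in the nearest. Clicks give torques up to 0.12 N m either way. The burrs touch between -0.6 and -1.8 rad, new each run, not just at a notch: from there resistance climbs by about 0.2 N m per 0.04 rad; turn slowly
- upper_burr: steel disc 60 mm in diameter, 8 mm thick, in the cage; rises and sinks without turning, 1.5 mm per rad of the ring (0.39 mm a click). Origin at the centre of its lower (grinding) face, z up
- lower_burr: dark steel disc under it, 64 mm in diameter, fixed, its height new each run. Origin at the centre of its upper (grinding) face, 0.9 to 2.7 mm below the upper burr at the start. They touch when both origins are at one height; 0.1 N m on the ring then presses them with about 65 N. Over 400 N (about 0.6 N m) damages them
- rack: white test-tube rack, 90 x 200 x 85 mm, loose; bystander, origin at the centre of its underside
- beaker: empty glass beaker, 66 mm in diameter, 85 mm high, loose; bystander, origin at the centre of its underside
- reagent: amber jar with a blue cap, 56 mm in diameter, 100 mm high, loose; bystander, origin at the centre of its underside
- dish: flat glass dish, 90 mm in diameter, 14 mm high, loose; bystander, origin at the centre of its underside
Not all that is in view belongs to the job. Of the things like the mill, leave any that is purple; of the rest the larger one is meant.

How it is judged:
By the outcome, as a careful person would: the job done as asked, in the order asked, and still so for the second after the job is handed in, with the robot touching nothing.
It also fails if it takes over 61 s, if anything falls off the work surface, if the arm or the gripper's body presses on something with over 40 N, if the wrist force passes 120 N, or if a joint passes its speed limit or range.

## Working session

There is one attempt and no reset: what is moved stays moved. The work goes in short steps, Python scripts to look and compute and a tool call to move; the robot and the scene stay as the last step left them, time stands still between calls to the robot, and variables do not carry over. Pictures are saved under pics/ and viewed, about 8 in all and at most 12, crops included, and the job is handed in when it is done.

Besides the shell and the picture viewer there is one more tool, called after ">>>" as name(argument=value, ...), one argument or row to a line, values as JSON. send_rows: Moves the arm, as the interface text tells. Its arguments: {"type":"object","properties":{"moves":{"type":"array","items":{"type":"array","items":{"type":"number"}}},"hand":{"type":"number"}},"required":["moves"]}

```bash
mkdir -p pics; python3 - <<'E'
from plant import get_obs, capture
import cv2,pickle
print(get_obs())
for n in("scene","top"):
    c=capture(n); pickle.dump(c,open(n+".pkl","wb")); cv2.imwrite(f"pics/{n}1.png",c["image"][:,:,::-1]); print(n,c["K"],c["position"],c["attitude"])
E
```

```text
{'time': 0.0, 'joint_positions': array([-1.47200199e+00,  3.42711273e-01,  1.52499927e+00, -1.69852501e-05,
        1.27537934e+00, -1.45994885e-01]), 'dq': array([-0.00111481,  0.00078879,  0.00192961,  0.00197411,  0.00148074,
       -0.00220059]), 'tau': array([ 1.97524344e-06, -4.31246388e+01, -2.44217277e+01,  7.18209660e-02,
        5.60831744e-02, -1.36314752e-04]), 'tool_pos': array([ 127.21456899, -508.94788968,  226.05709202]), 'tcp_rot': array([-1.70594358,  1.56929901,  1.68044325]), 'contact_force': array([ 0.01576478,  0.4080057 , -0.3534516 ]), 'moment': array([ 0.01214562, -0.00682788, -0.03492877]), 'grip_width': 91.69323525253415}
scene [[446.48657596   0.         322.50523308]
 [  0.         446.48657596 203.17294273]
 [  0.           0.           1.        ]] [1130.68192823  781.32978974  801.0894223 ] [-2.16055961  0.01442608  2.58043897]
top [[401.99357999   0.         318.81494171]
 [  0.         401.99357999 197.24082669]
 [  0.           0.           1.        ]] [ 497.92658685  -98.47866565 1422.78134861] [-3.08316424  0.02004353 -1.56740965]
```

View pics/scene1.png

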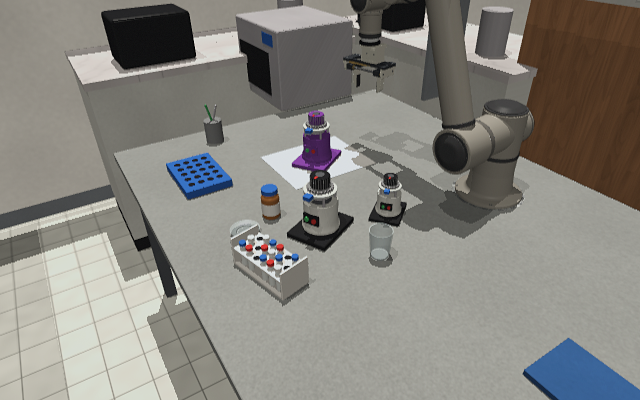

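View pics/top1.png

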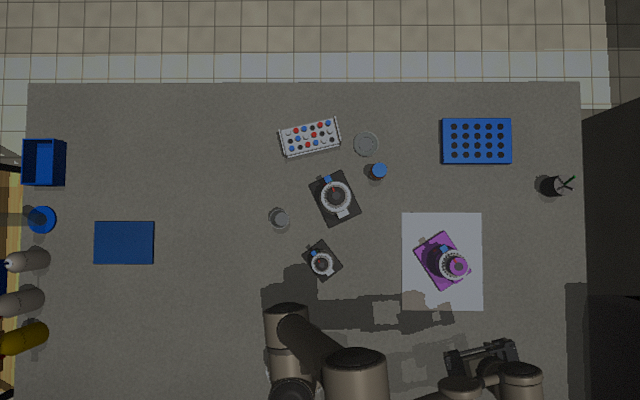

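Three mills: purple (scene 317,145; top 448,262), a small white one (scene 389,197; top 322,262) and a larger white one (scene 320,207; top 336,197). The larger white one fits the description. I'll confirm it in one enlarged crop.

```bash
cat > h.py <<'E'
import numpy as np,pickle,cv2
from scipy.spatial.transform import Rotation as R
def ray(c,u,v,z):
    d=R.from_euler('xyz',c["attitude"]).as_matrix()@np.linalg.inv(c["K"])@[u,v,1]
    p=np.array(c["position"]); return p+d*(z-p[2])/d[2]
def proj(c,P):
    q=np.linalg.inv(c["K"]); M=R.from_euler('xyz',c["attitude"]).as_matrix()
    x=(np.atleast_2d(P)-c["position"])@M@c["K"].T; return x[:,:2]/x[:,2:]
E
python3 - <<'E'
from h import *
t=pickle.load(open("top.pkl","rb"));s=pickle.load(open("scene.pkl","rb"))
print(ray(t,336,196,187),ray(s,320,176,187))
a=cv2.resize(t["image"][160:235,290:390],None,fx=5,fy=5,interpolation=2)
b=cv2.resize(s["image"][160:260,280:415],None,fx=4,fy=4,interpolation=2)[:375]
b=cv2.resize(s["image"][160:254,282:352],None,fx=4,fy=4,interpolation=2)[:375]
cv2.imwrite("pics/crop2.png",np.hstack([a,b[:375]])[:,:,::-1]) if b.shape[0]>=375 else None
E
```

```text
[ 574.08664423 -126.35300711  187.        ] [ 584.74793092 -116.67969947  187.        ]
```

View pics/crop2.png

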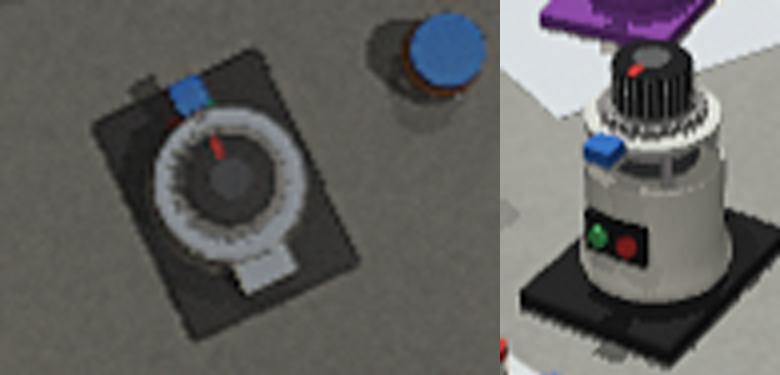

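The crop confirms it: the large white mill has a black base and a blue pawl, with the ring top centre at about (336.2,195.2) in top and (319.6,174.4) in scene. Next I work out the move.

```bash
cat >> h.py <<'E'
def pose(o): return np.array(o["tool_pos"]),R.from_euler('xyz',o["tcp_rot"]).as_matrix()
def yaw(o): # heading of jaw axis in world, deg
    T=pose(o)[1]; return np.degrees(np.arctan2(T[1,1],T[0,1]))
E
python3 - <<'E'
from h import *
from plant import get_obs
t=pickle.load(open("top.pkl","rb"));s=pickle.load(open("scene.pkl","rb"))
print(ray(t,336.2,195.2,187),ray(s,319.6,174.4,187))
o=get_obs();p,T=pose(o);print(T.round(3),yaw(o),T.T@(np.array([578,-124,270])-p))
print(ray(t,458,266,150),ray(t,377,171,100))
E
```

```text
[ 576.55521961 -126.96605026  187.        ] [ 581.08458036 -124.64183339  187.        ]
[[-0.     0.242 -0.97 ]
 [ 0.001 -0.97  -0.242]
 [-1.    -0.001 -0.   ]] -75.9718146276824 [ -43.43358742 -264.28181336 -530.64693704]
[ 358.41997871 -507.68974807  150.        ] [ 662.39151153 -263.44637814  100.        ]
```

>>> send_rows(
  moves=[
    [-43, 0, 0, 0],
    [0, -25, -50, 0],
    [0, -25, -50, 0],
    [0, -25, -50, 0],
    [0, -25, -50, 0],
    [0, -25, -50, 0],
    [0, -25, -50, 0],
    [0, -25, -50, 0],
  ],
  hand=1,
)

```text
time: 1.1
tool_pos: [425.5, -253.3, 269.5]
tcp_rot: [-0.432, 1.57, 2.955]
contact_force: [0.2, -1.5, 0.5]
grip_width: 91.6
```

>>> send_rows(
  moves=[
    [0, -25, -50, 0],
    [0, -25, -50, 0],
    [0, -25, -50, 0],
    [0, -14, -30, 0],
    [0, 0, 0, 0],
    [0, 0, 0, 0],
  ],
)

```text
time: 1.85
tool_pos: [576.8, -125.1, 269.3]
tcp_rot: [-0.175, 1.569, -3.072]
contact_force: [0.5, 0.1, 0.6]
grip_width: 92.0
```

```bash
cat > look.py <<'E'
import sys
from h import *
from plant import get_obs, capture
o=get_obs(); c=capture("wrist"); pickle.dump((o,c),open("w.pkl","wb"))
cv2.imwrite(sys.argv[1],c["image"][:,:,::-1])
p,T=pose(o);print(o["time"],p,yaw(o),o["joint_positions"].round(3),o["contact_force"].round(2),o["moment"].round(3))
print(c["K"],c["mount"])
def wp(P):
    q=np.linalg.inv(c["mount"])@np.r_[T.T@(np.array(P)-p),1]
    r=np.hypot(q[0],q[1]); a=np.arctan2(r,q[2]); f=c["K"][0][0]
    return c["K"][0][2]+f*a*q[0]/r, c["K"][1][2]+f*a*q[1]/r
print("pred centre",wp([578,-126,187]),"rim",[np.round(wp([578+28*np.cos(k),-126+28*np.sin(k),187])) for k in np.arange(4)*np.pi/2])
E
python3 look.py pics/w1.png
```

```text
1.85 [ 576.82906117 -125.13968904  269.25663162] -75.97901355627782 [-3.430e-01  4.390e-01  1.258e+00 -1.000e-03  1.446e+00  9.830e-01] [0.47 0.1  0.6 ] [0.016 0.011 0.052]
[[309.70691629   0.         318.45266974]
 [  0.         309.70691629 204.78540157]
 [  0.           0.           1.        ]] [[ 1.12397215e-03 -2.63015028e-01  9.64791082e-01 -1.56902292e+02]
 [ 9.99999035e-01 -4.91686025e-04 -1.29902929e-03  5.27393863e-02]
 [ 8.16038518e-04  9.64791611e-01  2.63014222e-01 -7.00612048e+01]
 [ 0.00000000e+00  0.00000000e+00  0.00000000e+00  1.00000000e+00]]
pred centre (np.float64(320.2067869608657), np.float64(209.3808774220416)) rim [array([329., 176.]), array([286., 201.]), array([312., 241.]), array([354., 217.])]
```

View pics/w1.png

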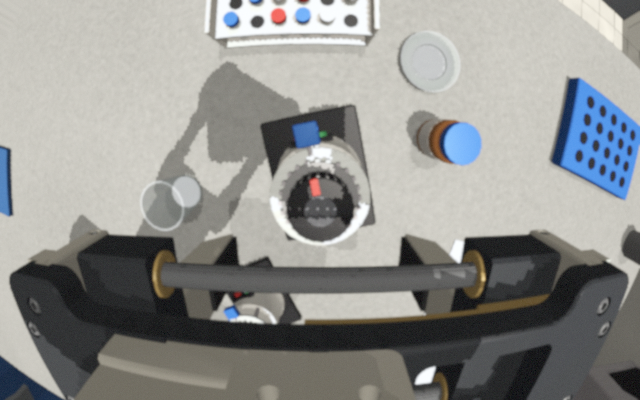

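The ring's cap centre sits at (320,208) and its rim at 284–355. The prediction for (578,-126,187) was (320,209) with rim 286–354, so they agree. I turn the wrist −50° so the jaws keep clear of the pawl, then descend in steps.

>>> send_rows(
  moves=[
    [0, 1, -1, -10],
    [10, 0, 0, -10],
    [10, 0, 0, -10],
    [10, 0, 0, -10],
    [10, 0, 0, -10],
    [15, 0, 0, 0],
    [10, 0, 0, 0],
    [0, 0, 0, 0],
  ],
)

```text
time: 2.9
tool_pos: [578.1, -125.6, 203.7]
tcp_rot: [-1.391, 1.569, 2.866]
contact_force: [-0.1, -0.2, -0.0]
grip_width: 91.6
```

>>> send_rows(
  moves=[
    [15, 0, 0, 0],
    [10, 0, 0, 0],
    [8, 0, 0, 0],
    [6, 0, 0, 0],
    [4, 0, 0, 0],
    [0, 0, 0, 0],
    [0, 0, 0, 0],
  ],
)

```text
time: 3.78
tool_pos: [578.9, -125.6, 162.0]
tcp_rot: [1.573, 1.57, -0.451]
contact_force: [-0.5, 0.1, 0.9]
grip_width: 91.7
```

```bash
sed 's/^print(c\["K.*//' look.py > look2.py; python3 look2.py pics/w2.png
```

```text
3.775 [ 578.88515582 -125.56693311  162.00752879] -25.972314250547296 [-0.343  0.519  1.427 -0.     1.195  0.11 ] [-0.49  0.1   0.89] [-0.017 -0.019  0.008]
pred centre (np.float64(318.5528794948922), np.float64(275.6041755691033)) rim [array([372., 252.]), array([291., 226.]), array([268., 296.]), array([342., 318.])]
```

View pics/w2.png

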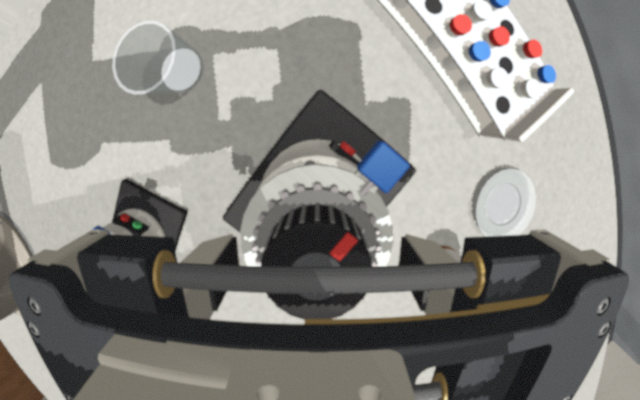

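The ring spans columns 262–376, centred at 319 between the jaws. Closing now.

>>> send_rows(
  moves=[
    [0, 0, 0, 0],
    [0, 0, 0, 0],
    [0, 0, 0, 0],
    [0, 0, 0, 0],
    [0, 0, 0, 0],
    [0, 0, 0, 0],
    [0, 0, 0, 0],
    [0, 0, 0, 0],
  ],
  hand=0.45,
)

```text
time: 4.82
tool_pos: [577.7, -125.1, 161.6]
tcp_rot: [-1.443, 1.568, 2.816]
contact_force: [-6.0, 2.4, 3.6]
grip_width: 55.9
```

```bash
cat > st.py <<'E'
from h import *
from plant import get_obs
o=get_obs();print(round(o["time"],2),o["tool_pos"].round(1),"yaw",round(yaw(o),2),"ring~",round(np.radians(yaw(o)+25.97),3),"w",round(o["grip_width"],1),o["contact_force"].round(1),o["moment"].round(3),"tau6",round(o["tau"][5],3))
E
python3 st.py
```

```text
4.83 [ 577.7 -125.1  161.6] yaw -25.97 ring~ 0.0 w 55.9 [-6.   2.4  3.6] [0.371 0.829 0.048] tau6 -0.014
```

>>> send_rows(
  moves=[
    [0, -1, 0, 0],
    [0, -0.5, 0, 0],
    [0, 0, 0, 2],
    [0, 0, 0, 2],
    [0, 0, 0, 2],
    [0, 0, 0, 2],
    [0, 0, 0, 0],
    [0, 0, 0, 0],
  ],
)

```text
time: 5.82
tool_pos: [577.7, -125.1, 161.7]
tcp_rot: [1.686, 1.57, -0.478]
contact_force: [4.9, -3.1, -3.5]
grip_width: 55.6
```

```bash
python3 st.py
```

```text
5.83 [ 577.7 -125.1  161.7] yaw -33.97 ring~ -0.14 w 55.6 [ 4.9 -3.1 -3.5] [-0.123 -0.348 -0.02 ] tau6 -0.006
```

>>> send_rows(
  moves=[
    [0, 0.7, 0, 2],
    [0, 0, 0, 2],
    [0, 0, 0, 0],
    [0, 0, 0, 0],
  ],
)

```text
time: 6.32
tool_pos: [577.9, -125.2, 161.7]
tcp_rot: [-1.284, 1.571, 2.766]
contact_force: [2.1, -0.8, -1.5]
grip_width: 55.7
```

```bash
python3 st.py
```

```text
6.33 [ 577.9 -125.2  161.7] yaw -37.97 ring~ -0.209 w 55.7 [ 2.1 -0.8 -1.5] [ 0.029 -0.165 -0.036] tau6 -0.031
```

>>> send_rows(
  moves=[
    [0, 0, 0, 2],
    [0, 0, 0, 2],
    [0, 0, 0, 2],
    [0, 0, 0, 1],
    [0, 0, 0, 0],
    [0, 0, 0, 0],
  ],
)

```text
time: 7.08
tool_pos: [578.0, -125.3, 161.7]
tcp_rot: [1.529, 1.571, -0.826]
contact_force: [3.8, -0.6, -2.4]
grip_width: 55.4
```

```bash
python3 st.py
```

```text
7.08 [ 578.  -125.3  161.7] yaw -44.97 ring~ -0.332 w 55.4 [ 3.8 -0.6 -2.4] [ 0.07  -0.234 -0.02 ] tau6 0.002
```

>>> send_rows(
  moves=[
    [0, 0, 0, 2],
    [0, 0, 0, 2],
    [0, 0, 0, 2],
    [0, 0, 0, 2],
    [0, 0, 0, 0],
    [0, 0, 0, 0],
  ],
)

```text
time: 7.82
tool_pos: [578.1, -125.4, 161.7]
tcp_rot: [1.811, 1.57, -0.686]
contact_force: [4.0, -3.5, -4.1]
grip_width: 55.3
```

```bash
python3 st.py
```

```text
7.83 [ 578.1 -125.4  161.7] yaw -53.03 ring~ -0.472 w 55.3 [ 4.  -3.5 -4.1] [-0.082 -0.42  -0.092] tau6 -0.032
```

```bash
cat > st.py <<'E'
from h import *
from plant import get_obs,capture
M=[];U=[]
for i in range(4):
    c=capture("wrist");o=get_obs();M.append(o["moment"][2]);U.append(o["tau"][5])
im=c["image"].astype(int); cv2.imwrite("pics/last.png",c["image"][:,:,::-1])
m=(im[...,0]>120)&(im[...,1]<70)&(im[...,2]<70); m[:215]=0;m[300:]=0;m[:,:255]=0;m[:,385:]=0
y,x=np.nonzero(m)
print(round(o["time"],2),o["tool_pos"].round(1),"ring~",round(np.radians(yaw(o)+25.97),3),"w",round(o["grip_width"],1),o["contact_force"].round(1),"Mz",np.mean(M).round(3),np.round(M,2),"t6",np.mean(U).round(3),"red",len(x),x.mean().round(1) if len(x) else 0,y.mean().round(1) if len(x) else 0)
E
python3 st.py; python3 - <<'E'
import sys;sys.path.insert(0,'.')
from h import *
c=cv2.imread('pics/w2.png')[...,::-1].astype(int)
m=(c[...,0]>120)&(c[...,1]<70)&(c[...,2]<70);m[:215]=0;m[300:]=0;m[:,:255]=0;m[:,385:]=0
y,x=np.nonzero(m);print(len(x),x.mean(),y.mean())
E
```

```text
8.03 [ 578.1 -125.4  161.7] ring~ -0.472 w 55.5 [ 3.7 -2.7 -4.5] Mz -0.024 [ 0.01 -0.04 -0.03 -0.03] t6 -0.036 red 341 346.3 246.6
358 343.2513966480447 246.85195530726256
```

>>> send_rows(
  moves=[
    [0, -0.3, 0, 1],
    [0, 0, 0, 1],
    [0, 0, 0, 1],
    [0, 0, 0, 1],
    [0, 0, 0, 0],
    [0, 0, 0, 0],
  ],
)

```text
time: 8.78
tool_pos: [578.1, -125.4, 161.7]
tcp_rot: [1.879, 1.57, -0.687]
contact_force: [5.4, -3.5, -3.6]
grip_width: 55.4
```

```bash
python3 st.py
```

```text
8.97 [ 578.1 -125.5  161.7] ring~ -0.542 w 55.7 [ 5.9 -2.8 -4.5] Mz -0.005 [-0.02 -0.04 -0.    0.04] t6 0.003 red 348 346.6 246.5
```

>>> send_rows(
  moves=[
    [0, 0, 0, 1],
    [0, 0, 0, 1],
    [0, 0, 0, 1],
    [0, 0, 0, 0],
  ],
)

```text
time: 9.48
tool_pos: [578.1, -125.5, 161.7]
tcp_rot: [1.965, 1.57, -0.654]
contact_force: [6.3, -4.3, -4.0]
grip_width: 55.6
```

```bash
python3 st.py
```

```text
9.68 [ 578.1 -125.5  161.7] ring~ -0.595 w 55.5 [ 5.  -4.3 -5. ] Mz 0.027 [0.02 0.01 0.08 0.  ] t6 0.012 red 343 346.5 246.5
```

>>> send_rows(
  moves=[
    [0, 0, 0, 1],
    [0, 0, 0, 1],
    [0, 0, 0, 1],
    [0, 0, 0, 0],
  ],
)

```text
time: 10.18
tool_pos: [578.2, -125.6, 161.7]
tcp_rot: [1.987, 1.569, -0.685]
contact_force: [4.7, -3.2, -4.7]
grip_width: 55.5
```

```bash
python3 st.py
```

```text
10.38 [ 578.2 -125.5  161.7] ring~ -0.647 w 55.4 [ 5.1 -4.  -4.8] Mz 0.008 [ 0.03  0.04 -0.05  0.01] t6 -0.003 red 353 346.5 246.4
```

>>> send_rows(
  moves=[
    [0, 0, 0, 1],
    [0, 0, 0, 1],
    [0, 0, 0, 1],
    [0, 0, 0, 0],
  ],
)

```text
time: 10.88
tool_pos: [578.2, -125.6, 161.7]
tcp_rot: [2.047, 1.569, -0.676]
contact_force: [6.1, -5.2, -4.8]
grip_width: 55.3
```

```bash
python3 st.py
```

```text
11.07 [ 578.2 -125.6  161.7] ring~ -0.7 w 55.5 [ 7.  -4.2 -4.7] Mz -0.008 [ 0.01 -0.03 -0.02  0.01] t6 -0.019 red 353 346.4 246.4
```

>>> send_rows(
  moves=[
    [0.3, 0.5, -0.4, 1],
    [0, 0, 0, 1],
    [0, 0, 0, 1],
    [0, 0, 0, 0],
  ],
)

```text
time: 11.58
tool_pos: [578.3, -125.7, 161.7]
tcp_rot: [1.527, 1.57, -1.249]
contact_force: [1.3, -4.9, -0.5]
grip_width: 55.4
```

```bash
python3 st.py
```

```text
11.78 [ 578.3 -125.7  161.6] ring~ -0.751 w 55.2 [ 1.4 -5.1 -0.7] Mz -0.021 [-0.08  0.01 -0.01 -0.01] t6 -0.022 red 360 346.3 246.6
```

>>> send_rows(
  moves=[
    [0, 0.3, 0, 1],
    [0, 0, 0, 1],
    [0, 0, 0, 1],
    [0, 0, 0, 0],
  ],
)

```text
time: 12.28
tool_pos: [578.3, -125.7, 161.6]
tcp_rot: [1.175, 1.57, -1.653]
contact_force: [0.2, -4.9, 2.8]
grip_width: 55.3
```

```bash
python3 st.py
```

```text
12.47 [ 578.4 -125.7  161.6] ring~ -0.803 w 55.3 [ 0.2 -4.6  3.8] Mz 0.028 [ 0.02  0.08  0.02 -0.01] t6 0.016 red 350 346.2 246.8
```

>>> send_rows(
  moves=[
    [-0.2, 0.3, 0, 1],
    [0, 0, 0, 1],
    [0, 0, 0, 1],
    [0, 0, 0, 0],
  ],
)

```text
time: 12.98
tool_pos: [578.4, -125.8, 161.6]
tcp_rot: [-0.333, 1.571, 3.071]
contact_force: [-0.6, -3.8, 2.8]
grip_width: 55.6
```

```bash
python3 st.py
```

```text
13.18 [ 578.4 -125.8  161.6] ring~ -0.855 w 55.3 [-2.  -3.4  3.4] Mz -0.009 [ 0.    0.01 -0.05 -0.01] t6 0.007 red 338 346.0 246.7
```

>>> send_rows(
  moves=[
    [-0.2, 0, 0, 1],
    [0, 0, 0, 1],
    [0, 0, 0, 1],
    [0, 0, 0, 0],
  ],
)

```text
time: 13.68
tool_pos: [578.4, -125.9, 161.6]
tcp_rot: [-0.161, 1.57, -3.093]
contact_force: [-1.0, -4.2, 1.5]
grip_width: 55.9
```

```bash
python3 st.py
```

```text
13.88 [ 578.4 -125.9  161.7] ring~ -0.908 w 55.5 [-1.7 -4.4  1.4] Mz -0.015 [-0.01 -0.04  0.   -0.01] t6 0.002 red 297 345.2 246.6
```

>>> send_rows(
  moves=[
    [0, 0, 0, 1],
    [0, 0, 0, 1],
    [0, 0, 0, 1],
    [0, 0, 0, 0],
  ],
)

```text
time: 14.38
tool_pos: [578.5, -126.0, 161.7]
tcp_rot: [0.555, 1.571, -2.43]
contact_force: [-0.9, -5.6, 0.2]
grip_width: 55.2
```

```bash
python3 st.py
```

```text
14.57 [ 578.4 -125.9  161.6] ring~ -0.961 w 55.8 [-1.6 -4.6 -0.8] Mz 0.006 [-0.01  0.03 -0.    0.01] t6 -0.012 red 254 344.3 246.6
```

>>> send_rows(
  moves=[
    [0, 0, 0, 1],
    [0, 0, 0, 1],
    [0, 0, 0, 1],
    [0, 0, 0, 0],
  ],
)

```text
time: 15.08
tool_pos: [578.5, -126.0, 161.7]
tcp_rot: [0.888, 1.571, -2.15]
contact_force: [-1.3, -4.6, -0.9]
grip_width: 55.5
```

```bash
python3 st.py; python3 -c "
import cv2,numpy as np
a=cv2.imread('pics/w2.png')[210:310,250:390];b=cv2.imread('pics/last.png')[210:310,250:390]
cv2.imwrite('pics/cmp.png',cv2.resize(np.hstack([a,b]),None,fx=2.8,fy=2.8))"
```

```text
15.28 [ 578.5 -126.   161.7] ring~ -1.013 w 55.5 [-2.  -5.5 -0.5] Mz -0.018 [-0.01 -0.03 -0.02 -0.01] t6 -0.02 red 187 342.9 247.5
```

View pics/cmp.png

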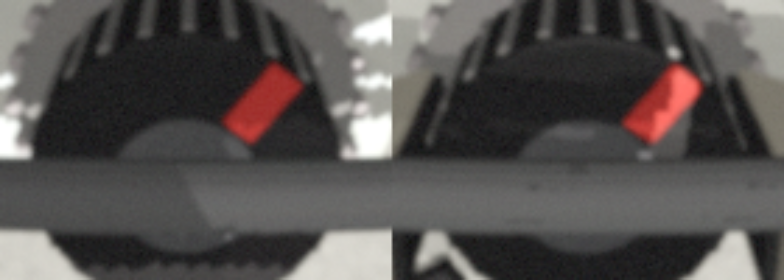

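The mark sits at the same place relative to the jaws; only the lighting changed, so there is no slip. I make the red test lighting-proof and continue.

>>> send_rows(
  moves=[
    [0, 0, 0, 1],
    [0, 0, 0, 1],
    [0, 0, 0, 1],
    [0, 0, 0, 0],
  ],
)

```text
time: 15.78
tool_pos: [578.4, -126.0, 161.7]
tcp_rot: [1.004, 1.57, -2.085]
contact_force: [-1.5, -4.9, -0.6]
grip_width: 55.8
```

```bash
sed -i 's/^m=(im.*70); m\[/m=(im[...,0]>100)\&(im[...,0]>1.7*im[...,1])\&(im[...,0]>1.7*im[...,2]); m[/' st.py; python3 st.py
```

```text
15.97 [ 578.4 -126.1  161.6] ring~ -1.066 w 55.2 [-1.9 -4.9 -0.9] Mz 0.001 [ 0.02 -0.   -0.01  0.  ] t6 0.01 red 422 346.7 246.5
```

>>> send_rows(
  moves=[
    [0, 0, 0, 1],
    [0, 0, 0, 1],
    [0, 0, 0, 1],
    [0, 0, 0, 0],
  ],
)

```text
time: 16.48
tool_pos: [578.5, -126.1, 161.6]
tcp_rot: [1.124, 1.57, -2.018]
contact_force: [-1.5, -6.4, -1.3]
grip_width: 55.4
```

```bash
python3 st.py
```

```text
16.68 [ 578.4 -126.1  161.7] ring~ -1.118 w 55.4 [-1.5 -6.  -0.4] Mz 0.009 [-0.02 -0.01  0.04  0.02] t6 0.011 red 425 346.5 246.7
```

>>> send_rows(
  moves=[
    [0, 0.5, 0, 1],
    [0, 0, 0, 1],
    [0, 0, 0, 1],
    [0, 0, 0, 0],
  ],
)

```text
time: 17.18
tool_pos: [578.5, -126.2, 161.7]
tcp_rot: [-0.555, 1.571, 2.535]
contact_force: [-0.6, -3.7, -1.4]
grip_width: 55.9
```

```bash
python3 st.py
```

```text
17.38 [ 578.4 -126.3  161.7] ring~ -1.169 w 55.5 [-1.3 -3.5 -1.7] Mz -0.029 [-0.01 -0.02 -0.02 -0.07] t6 -0.002 red 426 346.4 246.8
```

>>> send_rows(
  moves=[
    [0, 0.3, 0, 1],
    [0, 0, 0, 1],
    [0, 0, 0, 1],
    [0, 0, 0, 0],
  ],
)

```text
time: 17.88
tool_pos: [578.4, -126.4, 161.7]
tcp_rot: [-0.999, 1.57, 2.038]
contact_force: [-0.7, 0.4, -2.7]
grip_width: 55.3
```

```bash
python3 st.py
```

```text
18.07 [ 578.4 -126.4  161.7] ring~ -1.222 w 55.7 [-1.8 -0.3 -3. ] Mz -0.024 [-0.01  0.   -0.03 -0.05] t6 -0.019 red 401 346.2 246.9
```

>>> send_rows(
  moves=[
    [0, 0, 0, 1],
    [0, 0, 0, 1],
    [0, 0, 0, 1],
    [0, 0, 0, 0],
  ],
)

```text
time: 18.58
tool_pos: [578.4, -126.5, 161.7]
tcp_rot: [-0.749, 1.57, 2.236]
contact_force: [-0.1, 1.7, -3.7]
grip_width: 55.3
```

```bash
python3 st.py
```

```text
18.77 [ 578.4 -126.5  161.7] ring~ -1.274 w 55.5 [-1.6  1.7 -4.2] Mz -0.06 [-0.04 -0.11 -0.01 -0.08] t6 -0.022 red 383 346.2 247.1
```

>>> send_rows(
  moves=[
    [0.2, 0, 0, 1],
    [0, 0, 0, 1],
    [0, 0, 0, 1],
    [0, 0, 0, 0],
  ],
)

```text
time: 19.27
tool_pos: [578.4, -126.6, 161.7]
tcp_rot: [-0.375, 1.571, 2.557]
contact_force: [-3.6, 2.2, -2.6]
grip_width: 55.7
```

```bash
python3 st.py
```

```text
19.48 [ 578.4 -126.6  161.7] ring~ -1.327 w 55.9 [-2.5  2.8 -1.6] Mz 0.019 [ 0.03  0.02 -0.01  0.03] t6 0.008 red 382 345.7 247.3
```

>>> send_rows(
  moves=[
    [0.1, 0, 0, 1],
    [0, 0, 0, 1],
    [0, 0, 0, 1],
    [0, 0, 0, 0],
  ],
)

```text
time: 19.98
tool_pos: [578.5, -126.7, 161.7]
tcp_rot: [2.325, 1.571, -1.078]
contact_force: [-3.8, 4.0, 0.9]
grip_width: 55.4
```

```bash
python3 st.py
```

```text
20.18 [ 578.5 -126.7  161.6] ring~ -1.379 w 55.3 [-4.2  3.2  1. ] Mz -0.025 [ 0.01 -0.07 -0.02 -0.03] t6 0.002 red 397 345.6 247.6
```

>>> send_rows(
  moves=[
    [0, -0.2, 0.3, 1],
    [0, 0, 0, 1],
    [0, 0, 0, 1],
    [0, 0, 0, 0],
  ],
)

```text
time: 20.68
tool_pos: [578.4, -126.7, 161.7]
tcp_rot: [2.637, 1.57, -0.818]
contact_force: [-3.2, 1.2, 1.4]
grip_width: 55.6
```

```bash
python3 st.py
```

```text
20.88 [ 578.4 -126.7  161.6] ring~ -1.431 w 55.3 [-3.7 -0.3  1.1] Mz 0.03 [0.02 0.06 0.04 0.  ] t6 0.026 red 388 345.5 247.7
```

>>> send_rows(
  moves=[
    [0, 0, 0.1, 1],
    [0, 0, 0, 1],
    [0, 0, 0, 0],
    [0, 0, 0, 0],
  ],
)

```text
time: 21.38
tool_pos: [578.4, -126.7, 161.7]
tcp_rot: [2.678, 1.57, -0.812]
contact_force: [-1.6, -1.9, 0.7]
grip_width: 55.6
```

```bash
python3 st.py
```

```text
21.57 [ 578.4 -126.6  161.6] ring~ -1.466 w 55.6 [-0.7 -4.1  0.9] Mz 0.246 [0.24 0.2  0.26 0.27] t6 0.24 red 393 345.5 247.4
```

Burr contact: 0.245 N m at −1.466, about 160 N and well under the limit. The touch point lies near mid-notch, so I trace the slope on the way back to fix it precisely.

>>> send_rows(
  moves=[
    [0, -0.2, 0, -0.7],
    [0, 0, 0, 0],
    [0, 0, 0, 0],
  ],
)

```text
time: 21.95
tool_pos: [578.4, -126.6, 161.6]
tcp_rot: [2.485, 1.57, -0.993]
contact_force: [-0.9, -4.6, 2.4]
grip_width: 55.5
```

```bash
sed -i 's/range(4)/range(8)/' st.py; python3 st.py
```

```text
22.35 [ 578.4 -126.6  161.6] ring~ -1.454 w 55.3 [-0.4 -5.8  1.5] Mz 0.17 [0.13 0.22 0.16 0.13 0.24 0.15 0.15 0.18] t6 0.194 red 395 345.8 247.5
```

>>> send_rows(
  moves=[
    [0, 0, 0, -0.7],
    [0, 0, 0, 0],
    [0, 0, 0, 0],
  ],
)

```text
time: 22.72
tool_pos: [578.4, -126.6, 161.6]
tcp_rot: [2.494, 1.57, -0.972]
contact_force: [-1.3, -5.4, 1.4]
grip_width: 55.2
```

```bash
python3 st.py
```

```text
23.12 [ 578.4 -126.6  161.6] ring~ -1.442 w 55.8 [-1.1 -5.   1.9] Mz 0.108 [0.16 0.11 0.09 0.12 0.09 0.12 0.07 0.11] t6 0.12 red 388 345.7 247.5
```

>>> send_rows(
  moves=[
    [0, 0, 0, -0.7],
    [0, 0, 0, 0],
    [0, 0, 0, 0],
  ],
)

```text
time: 23.5
tool_pos: [578.4, -126.6, 161.6]
tcp_rot: [2.553, 1.57, -0.901]
contact_force: [-0.9, -4.7, 1.1]
grip_width: 55.4
```

```bash
python3 st.py
```

```text
23.9 [ 578.4 -126.5  161.6] ring~ -1.43 w 55.6 [-0.8 -4.7  1.1] Mz 0.066 [0.05 0.03 0.06 0.05 0.09 0.09 0.1  0.06] t6 0.053 red 384 345.6 247.6
```

>>> send_rows(
  moves=[
    [0, 0, 0, -0.7],
    [0, 0, 0, 0],
    [0, 0, 0, 0],
  ],
)

```text
time: 24.28
tool_pos: [578.4, -126.5, 161.6]
tcp_rot: [2.519, 1.57, -0.922]
contact_force: [-1.4, -4.7, 1.6]
grip_width: 55.4
```

```bash
python3 st.py
```

```text
24.68 [ 578.4 -126.5  161.6] ring~ -1.418 w 55.7 [-1.5 -5.8  2.3] Mz 0.046 [ 0.09 -0.03  0.03  0.01  0.04  0.08  0.09  0.05] t6 0.031 red 394 345.7 247.4
```

The burr torque fades out at about −1.42 rad (5.4 N m/rad slope, as stated). Adding five clicks (1.309) gives −0.11, and the nearest notch is 0. I turn back about 81.2°.

>>> send_rows(
  moves=[
    [0, 0.3, 0, -5],
    [0, 0, 0, -5],
    [0, 0, 0, -5],
    [0, 0, 0, -5],
    [0, 0, 0, -5],
    [0, 0, 0, -5],
    [0, 0, 0, -5],
    [0, 0, 0, -5],
  ],
)

```text
time: 25.68
tool_pos: [578.3, -125.7, 161.6]
tcp_rot: [-2.319, 1.57, 1.224]
contact_force: [-0.2, -0.1, 3.3]
grip_width: 55.6
```

```bash
sed -i 's/range(8)/range(2)/' st.py; python3 st.py
```

```text
25.77 [ 578.3 -125.7  161.6] ring~ -0.718 w 55.2 [-0.3  0.2  2.5] Mz 0.043 [0.06 0.03] t6 -0.194 red 398 346.0 246.7
```

>>> send_rows(
  moves=[
    [0, 0, 0, -5],
    [0, 0, 0, -5],
    [0, 0, 0, -5],
    [0, 0, 0, -5],
    [0, 0, 0, -5],
    [0, 0, 0, -5],
    [0, 0, 0, -5],
    [0, 0, 0, 0],
  ],
)

```text
time: 26.78
tool_pos: [577.8, -125.2, 161.6]
tcp_rot: [-2.126, 1.569, 2.023]
contact_force: [-2.7, 4.0, 6.2]
grip_width: 55.4
```

```bash
python3 st.py
```

```text
26.88 [ 577.8 -125.2  161.6] ring~ -0.111 w 55.7 [-2.5  4.2  5.6] Mz 0.004 [ 0.01 -0.  ] t6 -0.038 red 393 345.9 246.7
```

>>> send_rows(
  moves=[
    [-0.3, 0, 0, -2],
    [0, 0, 0, -2],
    [0, 0, 0, -2],
    [0, 0, 0, -0.4],
    [0, 0, 0, 0],
    [0, 0, 0, 0],
  ],
)

```text
time: 27.62
tool_pos: [577.7, -125.1, 161.6]
tcp_rot: [-2.127, 1.568, 2.134]
contact_force: [-1.9, 5.3, 5.3]
grip_width: 55.6
```

```bash
python3 st.py
```

```text
27.73 [ 577.7 -125.1  161.6] ring~ 0.002 w 55.4 [-3.5  5.3  3.1] Mz -0.003 [-0. -0.] t6 -0.0 red 397 345.8 246.7
```

>>> send_rows(
  moves=[
    [0, 0, 0, 0],
    [0, 0, 0, 0],
    [0, 0, 0, 0],
    [0, 0, 0, 0],
    [0, 0, 0, 0],
    [0, 0, 0, 0],
    [0, 0, 0, 0],
    [0, 0, 0, 0],
  ],
  hand=1,
)

```text
time: 28.72
tool_pos: [578.1, -126.4, 161.8]
tcp_rot: [0.256, 1.571, -1.765]
contact_force: [-0.7, 0.4, -0.0]
grip_width: 91.5
```

```bash
python3 st.py
```

```text
28.82 [ 578.1 -126.5  161.8] ring~ 0.003 w 91.6 [-0.9  0.1 -0.4] Mz 0.025 [0.02 0.03] t6 0.0 red 392 344.0 244.6
```

>>> send_rows(
  moves=[
    [-5, 0, 0, 0],
    [-10, 0, 0, 0],
    [-20, 0, 0, 0],
    [-20, 0, 0, 0],
    [-25, 0, 0, 0],
    [-27, 0, 0, 0],
    [0, 0, 0, 0],
    [0, 0, 0, 0],
  ],
)

```text
time: 29.82
tool_pos: [577.8, -126.3, 268.3]
tcp_rot: [-1.364, 1.57, 2.898]
contact_force: [0.4, -0.3, -0.8]
grip_width: 91.9
```

>>> send_rows(
  moves=[
    [0, 0, 0, 10],
    [0, 0, 0, 10],
    [0, 0, 0, 10],
    [0, 0, 0, 10],
    [0, 0, 0, 10],
    [0, 0, 0, 0],
    [0, 0, 0, 0],
  ],
)

```text
time: 30.7
tool_pos: [577.9, -126.4, 268.1]
tcp_rot: [-0.541, 1.57, 2.852]
contact_force: [-0.1, 0.5, -0.1]
grip_width: 91.5
```

```bash
python3 look2.py pics/w3.png; python3 -c "
import cv2,numpy as np
a=cv2.imread('pics/w1.png')[0:260,120:500];b=cv2.imread('pics/w3.png')[0:260,120:500]
cv2.imwrite('pics/cmp3.png',np.hstack([a,b]))"
```

```text
30.7 [ 577.90256355 -126.37163037  268.14764865] -75.58216570645665 [-0.345  0.442  1.256 -0.     1.445  0.974] [-0.12  0.5  -0.14] [ 0.012  0.022 -0.034]
pred centre (np.float64(318.44102009155995), np.float64(210.6827929911479)) rim [array([327., 177.]), array([284., 202.]), array([310., 242.]), array([352., 219.])]
```

View pics/cmp3.png

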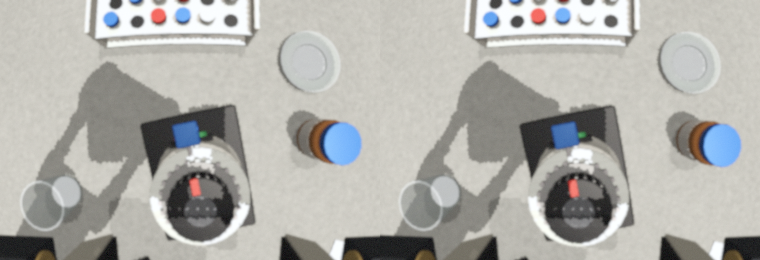

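Left is before, right is after. The red mark is back at its starting angle (notch 0), and the rack, beaker, jar and dish are unmoved. Handing in.

```bash
python3 -c "
from plant import close_job;print(close_job())"
```

```text
the job is handed in; nothing more can be done
None
```

I zeroed the mill and backed its ring off five clicks to the nearest notch; the job is handed in at about 31 s of the 61 s allowed. It was the larger white mill.

- **Touch:** I turned the ring clockwise in small steps until the burrs resisted. The highest torque I read was 0.25 N m at −1.466 rad, about 160 N and well under the 400 N limit. Tracing the resistance on the way back put the touch point at about −1.42 rad, good to about 0.01 rad.
- **Back-off:** I turned it anticlockwise to the notch at 0 and let go. That is 5.4 clicks above the touch point. The touch lay almost midway between two notches, so the next notch down would have been 4.4 clicks, which is further from five. Anyone counting the notches passed from the touch point would choose that lower notch instead.
- **Last checks:** After letting go, the red mark is at its starting angle, as it should be for notch 0. The rack, beaker, jar and dish look unmoved in the before/after picture, and the open gripper is 80 mm above the ring, reading almost no force.
- **One disagreement:** The click torques I felt were only about 0.02 N m, far below the 0.12 N m maximum stated. The red mark showed no slip in the grip, and the burr stiffness I measured (about 5.4 N m per rad) fits the one given.

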